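Set out the blood-draw tray

TASK

Set out the purple tray for the next blood draw: stand the amber bottle in the middle of the red dish, lay the white swab box with the purple lid flat on the middle of the blue pad with its long side along the pad's, and put the yellow lancet box flat on the middle of the swab box, long side along long side. Stand the red-lidded specimen cup upright on the tray exactly midway between the dish and the pad. Leave the white-lidded cup, the tube rack and the dropper bottle where they stand.

Things in the scene. Friction and masses are not known exactly. Their poses are not given: they have to be found in the camera images.
- tray: Fixed purple draw tray, a flat slab 120 (its x) x 430 (its y) x 8 mm high lying crosswise in front of the robot, turned by up to 0.2 rad. Origin: centre of its underside, its flat top is 8 mm higher. The dish and the pad are fixed on its long centre line, 150 mm to either side of its centre, so its centre is the midpoint between them; which end has which varies.
- dish: Fixed round red shallow dish on one end of the tray, 92 mm across, rim 9 mm high, inner floor 80 mm across and 3 mm above its underside. Origin: centre of its underside, on the tray's top.
- pad: Fixed thin blue pad on the other end of the tray, 80 (its x) x 108 (its y) x 2 mm, long side along the tray. Origin: centre of its underside, on the tray's top; its top is 2 mm higher.
- bottle: Loose amber bottle with white label band and small red cap, standing: body 44 mm across and 60 mm tall, 90 mm tall with the 29 mm wide cap. Origin: centre of its underside, z up. About 0.1 kg.
- swab_box: Loose closed white box with a purple lid (lid does not come off; small white square on top), 56 (its x) x 84 (its y) x 45 mm high, standing flat, yaw varies. Origin: centre of its underside, z up. About 0.15 kg.
- lancet_box: Loose closed yellow box with a small white patch on top, 40 (its x) x 62 (its y) x 28 mm high, standing flat, yaw varies. Origin: centre of its underside, z up. About 0.06 kg.
- cup_red: Loose closed specimen cup, pale grey with a RED lid, round, 52 to 55 mm across, 60 mm tall with the lid (12 mm), standing. Origin: centre of its underside, z up. About 0.07 kg.
- cup_white: Loose specimen cup just like the other but with a WHITE lid, 55 mm across, 60 mm tall; standing among the things to be moved. A bystander. Origin: centre of its underside.
- tube_rack: Loose white foam rack full of sample tubes with purple and yellow caps, 120 (its x) x 90 (its y) x 100 mm high, beside one end of the tray. A bystander. Origin: centre of its underside.
- dropper: Loose white dropper bottle with a green nozzle, 32 mm across, 64 mm tall, beside the other end of the tray. A bystander. Origin: centre of its underside.
Things that resemble listed ones, but are neither listed nor needed, are in the scene too. Of the things that look like the lancet_box, take the one that is farthest from the robot's base at the start. What is shaped like the swab_box but green or turquoise is not meant.

How it is judged:
At the end, for the whole second after the job is handed in: Bottle on the dish floor, swab box on the pad, lancet box on the swab box: each within 12 mm of centre, the boxes within 0.2 rad of the long side beneath (either way round); red-lidded cup on the tray within 15 mm of the midpoint of dish and pad; all upright to 0.1 rad and at rest (horizontal distance between bottle and dish below 0.012 m and z of bottle in the frame of dish between -0.002 and 0.007 m and horizontal distance between swab_box and pad below 0.012 m and z of swab_box in the frame of pad between -0.002 and 0.006 m and angle between the y axis of swab_box and the y axis of pad, either way round below 0.2 rad and horizontal distance between lancet_box and swab_box below 0.012 m and z of lancet_box in the frame of swab_box between 0.041 and 0.049 m and angle between the y axis of lancet_box and the y axis of swab_box, either way round below 0.2 rad and horizontal distance between cup_red and tray below 0.015 m and z of cup_red in the frame of tray between 0.004 and 0.012 m and angle between each of bottle, swab_box, lancet_box, cup_red's own z axis and vertical below 0.1 rad and linear speed of each of bottle, swab_box, lancet_box, cup_red below 0.02 m/s and angular speed of each of bottle, swab_box, lancet_box, cup_red below 0.2 rad/s); the robot touches nothing.
It fails at once if the white-lidded cup is shifted by more than 20 mm or tipped over (distance of cup_white from where it was at the start of the episode above 0.02 m or angle between cup_white's own z axis and vertical above 0.5 rad).
It fails at once if the tube rack is shifted by more than 20 mm or tipped over (distance of tube_rack from where it was at the start of the episode above 0.02 m or angle between tube_rack's own z axis and vertical above 0.5 rad).
It fails at once if the dropper bottle is shifted by more than 20 mm or tipped over (distance of dropper from where it was at the start of the episode above 0.02 m or angle between dropper's own z axis and vertical above 0.5 rad).
It also fails if it takes over 112 s, if anything falls off the work surface, if the arm or the gripper's body presses on something with over 40 N, if the wrist force passes 120 N, or if a joint passes its speed limit or range.

ROBOT

A 6-joint arm with a two-finger parallel gripper is mounted at the origin on the work surface. World frame = base frame: x ahead of the robot, y to its left, z up, the work surface at z = 0. Lengths are in m, angles in rad, forces in N, time in s.
With the tool pointing down it reaches from about 0.275 to 0.725 m from the base axis. Payload 15.9 kg.
Tool frame: the origin (TCP) lies midway between the tips of the shut fingers; the grasp point (between the pads) lies 19 mm behind it; z points along the fingers, y is the line along which they close (so a half turn about z gives the same grasp; the last joint's range is limited). The gripper opens to 85 mm and grips with 20 to 120 N. Pads are 22 mm wide; open, the fingers measure 114 mm over their backs; the gripper's body (76 mm by 85 mm) begins 54 mm behind the grasp point. The pads swing forward as they close: fully open they stand 13 mm farther back than shut.
Start: joints at [1.128, 0.213, -0.034, 1.323, 0, 1.571], TCP at [0.214, 0.452, 0.231] pointing down, gripper open.
Joint ranges: [-2.98, 2.98], [-0.74, 1.72], [-1.14, 1.35], [-2.1, 2.04], [-1.57, 1.44], [-3.14, 3.14]. Speed limits (rad/s): [1.89, 1.89, 2.39, 2.57, 3.14, 3.14].

INTERFACE

Orientations are given as a 3x3 rotation matrix whose columns are the frame's x, y, z axes.
In Python, from workcell import * gives the robot as it stands.
- The arm moves only by the tool drive_tool, never from a script. Its argument "steps" is text: rows parted by semicolons, each of 7 numbers parted by spaces: the shift along the tool's x, y, z each as a share of 40 mm, from -1 to 1, then the turn, a rotation vector about the tool's x, y, z each as a share of 6 degrees, from -1 to 1, then the opening, from -1 (shut) to 1 (fully open). A call has 1 to 12 rows; each row shifts and turns the commanded pose from where the row before left it, along the tool's axes as they then stand; what a row does not reach is not made up. A row lasts 1/12 s, in which the tool goes at most 41.7 mm and 7.16 degrees, less where a joint would pass 70% of its speed; a pose out of reach is approached as far as the arm can. A call with a number of a shift or a turn outside -1 to 1 is refused whole. A call with a gripper value outside its range is refused whole. The fingers move at their own pace and stop on an object; "grip_force" is the grip in N (left out, the last holds). Time passes only in rows, so rows that do not move let the fingers close. It gives the time, the measured TCP pose, the force, the opening and the grip force at its end, in the units of the state.
- observe(): the state, without advancing time (a new reading comes with each control period).
- capture(name): name is "side" or "top" or "wrist"; returns a dict with "image" (400x640x3 uint8, red, green, blue), "range_z" (400x640 float32, m along the optical axis (not along the pixel's ray), 0 where there is no reading), "camera_matrix" (3x3 intrinsics, pixels), "k1" (the pictures are not rectified: a ray, as slopes to the right and down, at radius r is drawn at 1 + k1 r^2 times it, then the intrinsics apply), "origin" and "attitude" of the camera in the world; the wrist camera has in their place "tool_from_camera" (4x4, takes a point from camera to tool coordinates, whose origin is the TCP and whose axes are the flange's). Camera axes: x right, y down, z forward; pixel columns grow to the right and rows downward; lengths in m; the calibration is good to about 2 mm. A picture is of the moment at which its call begins: read the wrist's pose just before it.
- sign_off(): hands the job in; it is judged then, once.
The state is a dict: "time": time; "joint_positions": joint angles; "dq": joint speeds; "tau": joint torques, N m; "tcp_pos": TCP position; "ee_rot": TCP orientation; "contact_force": force on the tool from outside, world axes, zero at the start; "ft_torque": the same for the moment, N m; "finger_gap": finger opening in m; "gripper_force": force on a finger pad.
Only numpy, scipy, OpenCV 4.12 (cv2) and the standard library are available. Lean on these libraries where they do the work, as an engineer would, in place of code of your own. Each camera call takes 0.05 s, during which the arm holds its last target. There are 200 camera calls.

## Working session

There is one attempt and no reset: what is moved stays moved. The work goes in short steps, Python scripts to look and compute and a tool call to move; the robot and the scene stay as the last step left them, time stands still between calls to the robot, and variables do not carry over. Pictures are saved under pics/ and viewed, at most 14 in all, crops included, and the job is handed in when it is done.

Besides the shell and the picture viewer there is one more tool, called after ">>>" as name(argument=value, ...) on one line, values as JSON. drive_tool: Moves the arm, as the interface text tells. Shift numbers are shares of 40 mm and turn numbers shares of 6 degrees, none past 1 either way. Its arguments: {"type":"object","properties":{"steps":{"type":"string"},"grip_force":{"type":"number"}},"required":["steps"]}

```bash
mkdir -p pics; ls
cat > h.py <<'E'
from workcell import *
import numpy as np, cv2
def world(c):
    K=c["camera_matrix"]; z=c["range_z"]; h,w=z.shape
    u,v=np.meshgrid(np.arange(w),np.arange(h))
    xd=(u-K[0,2])/K[0,0]; yd=(v-K[1,2])/K[1,1]; x,y=xd.copy(),yd.copy()
    for _ in range(8):
        s=1+c["k1"]*(x*x+y*y); x=xd/s; y=yd/s
    P=np.stack([x*z,y*z,z],-1)
    if "origin" in c: R,t=np.array(c["attitude"]),np.array(c["origin"])
    else:
        T=np.array(c["tool_from_camera"]); P=P@T[:3,:3].T+T[:3,3]
        R,t=c["_R"],c["_t"]
    W=P@R.T+t; W[z==0]=np.nan
    return W
def snap(n):
    s=observe(); c=capture(n); c["_R"]=np.array(s["ee_rot"]); c["_t"]=np.array(s["tcp_pos"])
    return c
def save(f,im,k=1):
    cv2.imwrite(f,cv2.resize(im[...,::-1],None,fx=k,fy=k,interpolation=cv2.INTER_CUBIC))
E
python3 - <<'E'
from h import *
for n in("top","side"):
    c=snap(n); W=world(c); np.savez("%s.npz"%n,W=W,im=c["image"]); save("pics/%s.png"%n,c["image"],1.25); print(n,c["origin"],np.nanmin(W,axis=(0,1)),np.nanmax(W,axis=(0,1)))
s=observe();print(s["ee_rot"],s["time"])
E
```

```text
pics
top [0.25182216 0.01175272 1.29171444] [-0.06894513 -1.6262904  -0.77453482] [1.54320705 1.49355034 0.75980079]
side [0.12699309 0.90660097 0.68944435] [-0.45445557 -1.88648339 -0.50453968] [1.54690091 0.72514087 0.63297986]
[[-9.03557443e-01  4.28466773e-01 -4.13238173e-04]
 [ 4.28466972e-01  9.03556974e-01 -9.21740384e-04]
 [-2.15508951e-05 -1.00990429e-03 -9.99999490e-01]] 0.1
```

View pics/top.png

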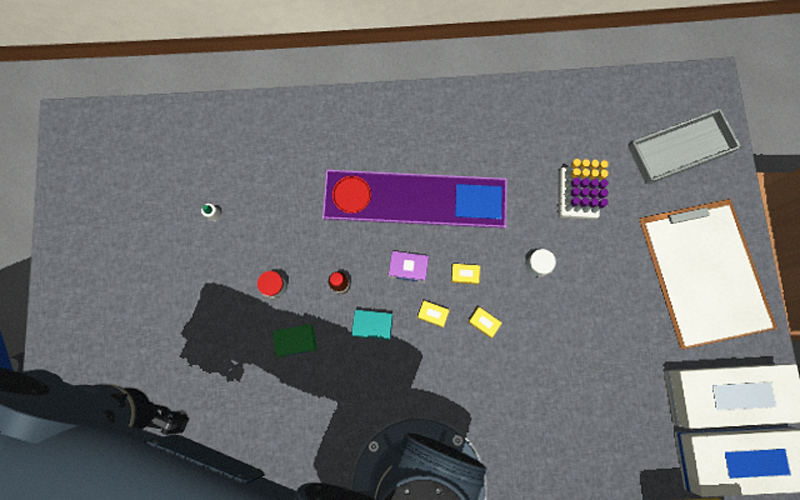

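View pics/side.png

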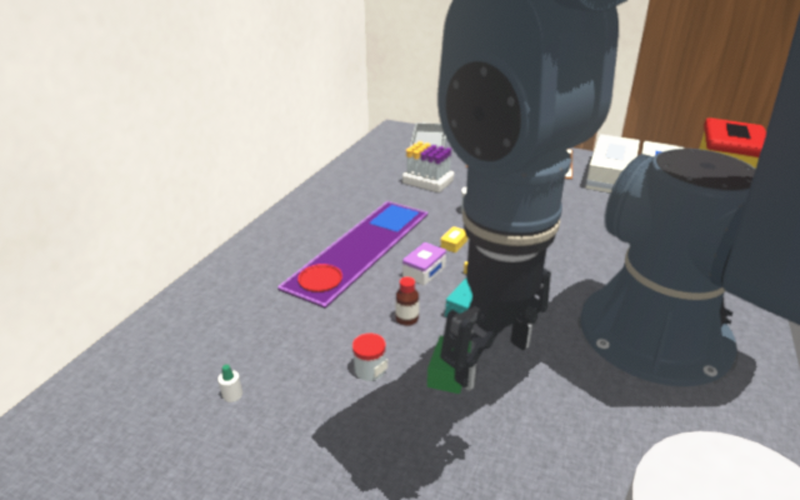

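The top view (×1.25) shows:
- dish (351,195), pad (480,200), swab box with purple lid (409,265), bottle (339,281)
- red-lidded cup (270,283), white-lidded cup (542,261), dropper (211,211), rack (585,188)

The lancet-like yellow boxes are at (466,273), (433,313) and (485,321). The one at (466,273) looks farthest from the base, and I'll check that by measuring. The turquoise box (373,323) and the green one (294,340) are decoys.

Run:
```python
from h import *
d=np.load("top.npz"); W=d["W"]; im=d["im"]; hsv=cv2.cvtColor(im,cv2.COLOR_RGB2HSV)
def m(name,px,r,zlo,zhi,rect=False,hue=None):
    u,v=[int(a/1.25) for a in px]; r=int(r/1.25)
    sl=(slice(v-r,v+r),slice(u-r,u+r)); w=W[sl]; k=(w[...,2]>zlo)&(w[...,2]<zhi)
    if hue: H=hsv[sl]; k&=(H[...,0]>=hue[0])&(H[...,0]<=hue[1])&(H[...,1]>70)
    k=k.astype(np.uint8); n,l,st,_=cv2.connectedComponentsWithStats(k); i=1+np.argmax(st[1:,4])
    p=w[l==i]; (cx,cy),(a,b),t=cv2.minAreaRect((p[:,:2]*1000).astype(np.float32))
    if a>b: t+=90   # t: direction of the long side
    t=(t+90)%180-90
    print(name,"c",np.round([cx,cy]),"mean",np.round(p[:,:2].mean(0)*1000),"size",round(a),round(b),"long dir deg",round(t,1),"z",np.round(np.percentile(p[:,2],[5,50,95])*1000), "dist",round(np.hypot(cx,cy)),len(p))
m("dish",(351,195),26,.007,.03,hue=None) if 0 else None
u=slice(120,185),slice(255,410)
m("tray",(415,198),95,.003,.03)
m("pad",(480,200),30,.003,.03,hue=(100,122))
im2=hsv
m("dish",(351,195),26,.003,.03,hue=(0,10))
m("swab",(409,265),26,.035,.06)
for p in((466,273),(433,313),(485,321)): m("lancet",p,22,.018,.045)
m("cupred",(270,283),22,.05,.075)
m("bottlecap",(339,281),18,.078,.11)
m("cupwhite",(542,261),20,.045,.08)
m("dropper",(211,211),20,.03,.09)
m("rack",(585,188),40,.02,.13)
m("teal",(373,323),24,.03,.06)
m("green",(294,340),26,.01,.06)
save("pics/crop.png",im[190:285,190:450],3)
```

```text
tray c [641. -36.] mean [639. -39.] size 452 158 long dir deg -7.1 z [ 5. 10. 15.] dist 642 5911
pad c [ 622. -188.] mean [ 622. -187.] size 109 82 long dir deg -6.6 z [ 7. 11. 15.] dist 650 949
dish c [656. 110.] mean [658. 110.] size 88 86 long dir deg -26.6 z [ 8. 12. 18.] dist 665 681
swab c [474. -11.] mean [474. -11.] size 84 57 long dir deg -12.5 z [42. 46. 50.] dist 474 599
lancet c [ 450. -139.] mean [ 450. -139.] size 62 40 long dir deg -7.6 z [24. 29. 33.] dist 471 316
lancet c [365. -59.] mean [365. -59.] size 62 40 long dir deg -24.5 z [24. 29. 33.] dist 370 321
lancet c [ 338. -173.] mean [ 338. -172.] size 62 41 long dir deg -38.3 z [24. 29. 33.] dist 380 334
cupred c [452. 296.] mean [452. 295.] size 54 52 long dir deg -2.1 z [56. 61. 65.] dist 540 322
bottlecap c [447. 146.] mean [447. 146.] size 27 26 long dir deg -2.8 z [84. 90. 94.] dist 470 94
cupwhite c [ 461. -307.] mean [ 460. -306.] size 52 56 long dir deg 40.5 z [55. 61. 65.] dist 554 328
dropper c [633. 436.] mean [631. 433.] size 31 29 long dir deg -76.4 z [33. 44. 64.] dist 769 111
rack c [ 621. -422.] mean [ 615. -414.] size 88 117 long dir deg 81.9 z [ 27.  87. 103.] dist 751 1575
teal c [349.  78.] mean [349.  78.] size 84 56 long dir deg -9.9 z [42. 46. 50.] dist 358 632
green c [326. 251.] mean [325. 249.] size 59 85 long dir deg 6.6 z [30. 46. 50.] dist 411 714
```

View pics/crop.png

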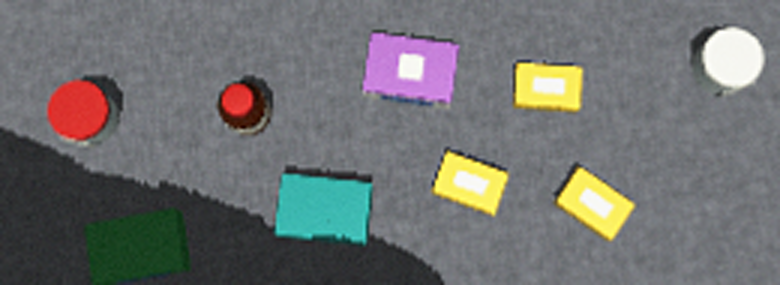

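The crop confirms it: the yellow box at crop (548,86) is at (450,-139), 471 mm from the base. The other two are at 370 and 380 mm, so this is the one to take. The purple-lidded box at crop (410,67) is the swab box, and the red-lidded cup is at (78,110). Sizes and heights match the list. The tray yaw is about -6.5°, with its middle at (639,-39).

I'll turn the tool first so that its y points along the tray's x.

>>> drive_tool(steps="0 0 0 0 0 1 1;0 0 0 0 0 1 1;0 0 0 0 0 1 1;0 0 0 0 0 1 1;0 0 0 0 0 1 1;0 0 0 0 0 1 1;0 0 0 0 0 1 1;0 0 0 0 0 1 1;0 0 0 0 0 1 1;0 0 0 0 0 1 1;0 0 0 0 0 1 1;0 0 0 0 0 0.85 1", grip_force=30)

```text
time: 1.1
tcp_pos: [0.2142, 0.4516, 0.231]
ee_rot: [[0.118, 0.993, -0.0], [0.993, -0.118, -0.001], [-0.001, -0.0, -1.0]]
contact_force: [-1.3, 0.3, 0.6]
finger_gap: 0.0856
gripper_force: 0.0
```

```bash
cat > go.py <<'E'
import sys
from h import *
from scipy.spatial.transform import Rotation as Ro
# go.py x y z yaw(mm, deg; yaw = world angle of tool y): prints shift and turn in units of a row
s=observe(); R=np.array(s["ee_rot"]); p=np.array(s["tcp_pos"])*1000
x,y,z,a=map(float,sys.argv[1:5]); a=np.radians(a)
Y=np.array([np.cos(a),np.sin(a),0]); Z=np.array([0,0,-1.]); T=np.stack([np.cross(Y,Z),Y,Z],1)
print("t",round(s["time"],2),"p",np.round(p,1),"yaw",round(np.degrees(np.arctan2(R[1,1],R[0,1])),1),"gap",round(s["finger_gap"]*1000,1),"F",np.round(s["contact_force"],1),"gf",round(s["gripper_force"],1))
print("shift/40",np.round(R.T@(np.array([x,y,z])-p)/40,2),"turn/6deg",np.round(np.degrees(Ro.from_matrix(R.T@T).as_rotvec())/6,2))
E
python3 go.py 452 295 130 -6.5
```

```text
t 1.1 p [214.2 451.6 231. ] yaw -6.8 gap 85.6 F [-1.3  0.3  0.6] gf 0.0
shift/40 [-3.18  6.37  2.53] turn/6deg [-0.    0.01 -0.05]
```

>>> drive_tool(steps="-0.32 0.64 0.25 0 0 0 1;-0.32 0.64 0.25 0 0 0 1;-0.32 0.64 0.25 0 0 0 1;-0.32 0.64 0.25 0 0 0 1;-0.32 0.64 0.25 0 0 0 1;-0.32 0.64 0.25 0 0 0 1;-0.32 0.64 0.25 0 0 0 1;-0.32 0.64 0.25 0 0 0 1;-0.32 0.64 0.25 0 0 0 1;-0.3 0.6 0.25 0 0 0 1;0 0 0 0 0 0 1")

```text
time: 2.02
tcp_pos: [0.4549, 0.2938, 0.129]
ee_rot: [[0.116, 0.993, -0.001], [0.993, -0.116, -0.002], [-0.002, -0.001, -1.0]]
contact_force: [0.4, -0.3, -0.0]
finger_gap: 0.0854
gripper_force: 0.0
```

```bash
python3 go.py 452 295 20 -6.5
python3 - <<'E'
from h import *
c=snap("wrist"); W=world(c); save("pics/w1.png",c["image"])
k=(W[...,2]>.056)&(W[...,2]<.068); n,l,st,_=cv2.connectedComponentsWithStats(k.astype(np.uint8))
for i in range(1,n):
    if st[i,4]>300: p=W[l==i]*1000; print(st[i],np.round(p.mean(0)),np.round(cv2.minEnclosingCircle(p[:,:2].astype(np.float32))[0]))
E
```

```text
t 2.02 p [454.9 293.8 129. ] yaw -6.7 gap 85.4 F [ 0.4 -0.3 -0. ] gf 0.0
shift/40 [ 0.03 -0.07  2.73] turn/6deg [-0.01  0.02 -0.03]
[ 283  170   77   75 4422] [454. 298.  60.] [453. 297.]
```

View pics/w1.png

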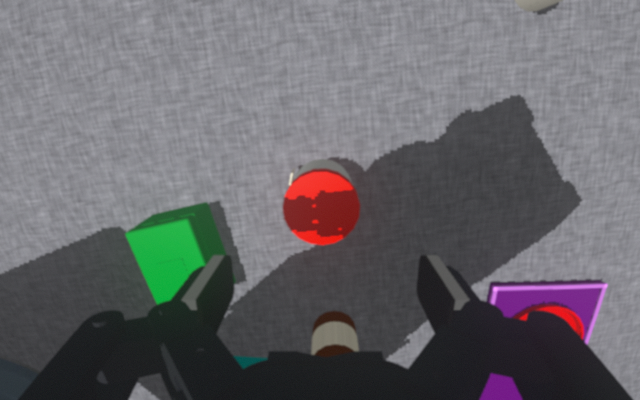

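The wrist view shows the red lid at (321,207), between the fingers (230 and 430). It measures (453,297), which agrees with the top camera. Next I lower the tool and grip.

>>> drive_tool(steps="0.05 -0.04 0.7 0 0 0 1;0 0 0.7 0 0 0 1;0 0 0.7 0 0 0 1;0 0 0.63 0 0 0 1;0 0 0 0 0 0 -1;0 0 0 0 0 0 -1;0 0 0 0 0 0 -1;0 0 0 0 0 0 -1;0 0 0 0 0 0 -1;0 0 0 0 0 0 -1;0 0 0 0 0 0 -1;0 0 0 0 0 0 -1", grip_force=35)

```text
time: 3.07
tcp_pos: [0.4522, 0.2996, 0.0236]
ee_rot: [[0.113, 0.994, 0.002], [0.994, -0.113, 0.002], [0.002, 0.002, -1.0]]
contact_force: [-2.4, 0.3, 9.2]
finger_gap: 0.054
gripper_force: 37.4
```

>>> drive_tool(steps="0 0 0 0 0 0 -1;0 0 -0.5 0 0 0 -1;0 0 -0.9 0 0 0 -1;0 0 -0.9 0 0 0 -1;0 0 -0.9 0 0 0 -1;0 0 0 0 0 0 -1")

```text
time: 3.57
tcp_pos: [0.4539, 0.3006, 0.1576]
ee_rot: [[0.113, 0.994, 0.008], [0.994, -0.113, 0.005], [0.006, 0.007, -1.0]]
contact_force: [0.4, 0.6, -0.2]
finger_gap: 0.0534
gripper_force: 37.4
```

```bash
python3 go.py 639 -39 145 -6.5;python3 go.py 639 -39 28 -6.5
```

```text
t 3.57 p [453.9 300.6 157.6] yaw -6.5 gap 53.4 F [ 0.4  0.6 -0.2] gf 37.4
shift/40 [-7.92  5.55  0.31] turn/6deg [ 0.07 -0.06  0.  ]
t 3.57 p [453.9 300.6 157.6] yaw -6.5 gap 53.4 F [ 0.4  0.6 -0.2] gf 37.4
shift/40 [-7.93  5.53  3.23] turn/6deg [ 0.07 -0.06  0.  ]
```

>>> drive_tool(steps="-0.4 0.3 0 0.07 -0.06 0 -1;-0.75 0.52 0 0 0 0 -1;-0.75 0.52 0 0 0 0 -1;-0.75 0.52 0 0 0 0 -1;-0.75 0.52 0 0 0 0 -1;-0.75 0.52 0 0 0 0 -1;-0.75 0.52 0 0 0 0 -1;-0.75 0.52 0 0 0 0 -1;-0.75 0.52 0 0 0 0 -1;-0.75 0.52 0 0 0 0 -1;-0.7 0.5 0 0 0 0 -1;0 0 0 0 0 0 -1")

```text
time: 4.57
tcp_pos: [0.6357, -0.0431, 0.1505]
ee_rot: [[0.117, 0.993, -0.007], [0.993, -0.117, -0.007], [-0.008, -0.006, -1.0]]
contact_force: [0.8, -0.9, -0.2]
finger_gap: 0.0539
gripper_force: 37.4
```

```bash
python3 go.py 639 -36 33 -6.5
```

```text
t 4.57 p [635.7 -43.1 150.5] yaw -6.7 gap 53.9 F [ 0.8 -0.9 -0.2] gf 37.4
shift/40 [0.21 0.08 2.94] turn/6deg [-0.06  0.07 -0.04]
```

>>> drive_tool(steps="0.1 0.04 0.6 0 0 0 -1;0 0 0.8 0 0 0 -1;0 0 0.8 0 0 0 -1;0 0 0.4 0 0 0 -1;0 0 0 0 0 0 -1;0 0 0 0 0 0 -1;0 0 0 0 0 0 -1")

```text
time: 5.15
tcp_pos: [0.636, -0.0346, 0.0483]
ee_rot: [[0.113, 0.994, -0.006], [0.994, -0.113, -0.006], [-0.006, -0.005, -1.0]]
contact_force: [-0.5, -0.6, -0.7]
finger_gap: 0.0539
gripper_force: 37.4
```

```bash
python3 go.py 639 -36 32 -6.5
```

```text
t 5.15 p [636.  -34.6  48.3] yaw -6.5 gap 53.9 F [-0.5 -0.6 -0.7] gf 37.4
shift/40 [-0.02  0.08  0.41] turn/6deg [-0.05  0.06  0.  ]
```

>>> drive_tool(steps="-0.04 0.08 0.15 -0.05 0.05 0 -1;0 0 0.15 0 0 0 -1;0 0 0.1 0 0 0 -1;0 0 0 0 0 0 -1;0 0 0 0 0 0 -1")

```text
time: 5.57
tcp_pos: [0.638, -0.0366, 0.0304]
ee_rot: [[0.113, 0.994, -0.002], [0.994, -0.113, -0.001], [-0.001, -0.002, -1.0]]
contact_force: [0.3, -0.2, 0.5]
finger_gap: 0.0542
gripper_force: 38.3
```

```bash
python3 go.py 639 -36 32 -6.5
```

```text
t 5.57 p [638.  -36.6  30.4] yaw -6.5 gap 54.2 F [ 0.3 -0.2  0.5] gf 38.3
shift/40 [ 0.02  0.02 -0.04] turn/6deg [-0.02  0.01  0.  ]
```

>>> drive_tool(steps="0 0 0.03 0 0 0 -1;0 0 0 0 0 0 -0.2;0 0 0 0 0 0 0.2;0 0 0 0 0 0 0.6;0 0 0 0 0 0 1;0 0 0 0 0 0 1;0 0 0 0 0 0 1;0 0 -0.6 0 0 0 1;0 0 -1 0 0 0 1;0 0 -1 0 0 0 1;0 0 -1 0 0 0 1;0 0 0 0 0 0 1")

```text
time: 6.57
tcp_pos: [0.641, -0.0366, 0.1814]
ee_rot: [[0.113, 0.994, 0.008], [0.994, -0.113, -0.001], [-0.0, 0.008, -1.0]]
contact_force: [1.7, -0.0, 0.7]
finger_gap: 0.0855
gripper_force: 0.0
```

```bash
python3 go.py 447 146 175 -6.5
python3 - <<'E'
from h import *
c=snap("top"); W=world(c)
s=W[130:185,260:410]; k=(s[...,2]>.055)&(s[...,2]<.08); p=s[k]*1000; print(len(p),p.mean(0),p.max(0)-p.min(0))
c=snap("wrist");save("pics/w2.png",c["image"])
E
```

```text
t 6.57 p [641.  -36.6 181.4] yaw -6.5 gap 85.5 F [ 1.7 -0.   0.7] gf 0.0
shift/40 [ 3.99 -5.34  0.12] turn/6deg [0.08 0.   0.01]<stdin>:3: RuntimeWarning: Mean of empty slice.
  ret = um.true_divide(
Traceback (most recent call last):
ValueError: zero-size array to reduction operation maximum which has no identity
```

The arm is blocking the top camera here, so I'll check the cup after moving to the bottle.

>>> drive_tool(steps="0.3 -0.4 0 0.08 0 0 1;0.56 -0.75 0 0 0 0 1;0.56 -0.75 0 0 0 0 1;0.56 -0.75 0 0 0 0 1;0.56 -0.75 0.1 0 0 0 1;0.56 -0.75 0.2 0 0 0 1;0.56 -0.75 0.2 0 0 0 1;0.3 -0.44 0.2 0 0 0 1;0 0 0 0 0 0 1;0 0 0 0 0 0 1")

```text
time: 7.45
tcp_pos: [0.4425, 0.1454, 0.1465]
ee_rot: [[0.111, 0.994, -0.012], [0.994, -0.111, -0.0], [-0.002, -0.011, -1.0]]
contact_force: [0.1, -1.1, 0.3]
finger_gap: 0.0852
gripper_force: 0.0
```

```bash
python3 - <<'E'
from h import *
for n in("top","side"):
    c=snap(n); W=world(c); k=(W[...,2]>.062)&(W[...,2]<.074)&(abs(W[...,0]-.639)<.06)&(abs(W[...,1]+.039)<.06); p=W[k]*1000
    if len(p)>9: print(n,len(p),cv2.minAreaRect(p[:,:2].astype(np.float32)),p.mean(0))
c=snap("wrist"); W=world(c); save("pics/w2.png",c["image"])
k=(W[...,2]>.083)&(W[...,2]<.097); n,l,st,_=cv2.connectedComponentsWithStats(k.astype(np.uint8))
for i in range(1,n):
    if st[i,4]>200: p=W[l==i]*1000; print(st[i],np.round(p.mean(0)))
E
python3 go.py 447 146 25 -6.5
```

```text
top 289 ((637.9608154296875, -39.22810745239258), (54.003570556640625, 53.11717224121094), 17.869518280029297) [637.09325776 -39.13806759  68.93449485]
side 188 ((634.5028686523438, -38.62537384033203), (52.58364486694336, 53.29525375366211), 26.413288116455078) [633.74986756 -36.88997803  67.67737651]
[ 309  192   42   43 1356] [448. 149.  89.]
t 7.6 p [444.2 144.5 147.2] yaw -6.5 gap 85.3 F [ 0.  -0.1  1.1] gf 0.0
shift/40 [0.05 0.1  3.05] turn/6deg [-0.1   0.01 -0.  ]
```

View pics/w2.png

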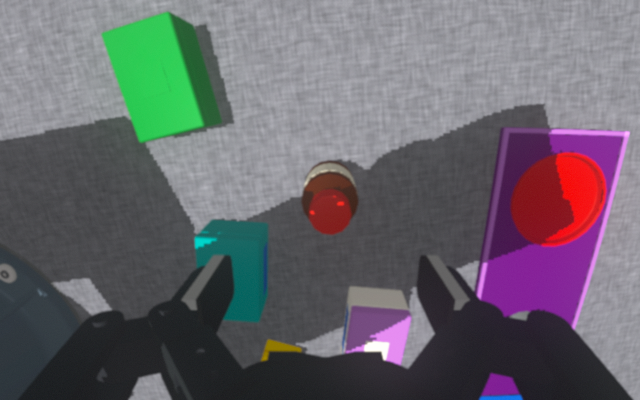

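The red-lidded cup now stands at (638,-39), about 1 mm off the midpoint. The bottle cap at (330,210) measures (448,149), and the body is clear of the turquoise box. Next I lower the tool and grip.

>>> drive_tool(steps="0.1 0.06 0.5 -0.08 0 0 1;0 0.02 0.7 0 0 0 1;0 0 0.7 0 0 0 1;0 0 0.7 0 0 0 1;0 0 0.4 0 0 0 1;0 0 0 0 0 0 1;0 0 0 0 0 0 1;0 0 0 0 0 0 1")

```text
time: 8.27
tcp_pos: [0.4478, 0.1484, 0.0282]
ee_rot: [[0.113, 0.994, -0.001], [0.994, -0.113, -0.0], [-0.001, -0.001, -1.0]]
contact_force: [-0.2, 0.5, -0.2]
finger_gap: 0.0852
gripper_force: 0.0
```

```bash
python3 go.py 447.5 147 25 -6.5
```

```text
t 8.27 p [447.8 148.4  28.2] yaw -6.5 gap 85.2 F [-0.2  0.5 -0.2] gf 0.0
shift/40 [-0.04 -0.    0.08] turn/6deg [-0.01  0.   -0.  ]
```

>>> drive_tool(steps="-0.02 0 0.06 0 0 0 0;0 0 0 0 0 0 -1;0 0 0 0 0 0 -1;0 0 0 0 0 0 -1;0 0 0 0 0 0 -1;0 0 0 0 0 0 -1;0 0 0 0 0 0 -1;0 0 0 0 0 0 -1;0 0 0 0 0 0 -1;0 0 0 0 0 0 -1", grip_force=40)

```text
time: 9.1
tcp_pos: [0.447, 0.1478, 0.0254]
ee_rot: [[0.113, 0.994, -0.001], [0.994, -0.113, -0.001], [-0.001, -0.001, -1.0]]
contact_force: [-1.3, -2.2, 7.6]
finger_gap: 0.0434
gripper_force: 39.6
```

>>> drive_tool(steps="0 0 -0.5 0 0 0 -1;0 0 -0.8 0 0 0 -1;0 0 -0.8 0 0 0 -1;0 0 0 0 0 0 -1;0 0 0 0 0 0 -1")

```text
time: 9.52
tcp_pos: [0.448, 0.1482, 0.1105]
ee_rot: [[0.113, 0.994, 0.001], [0.994, -0.113, 0.0], [0.0, 0.001, -1.0]]
contact_force: [-0.5, 0.4, -1.7]
finger_gap: 0.043
gripper_force: 41.0
```

```bash
python3 go.py 656 110 110 -6.5
```

```text
t 9.52 p [448.  148.2 110.5] yaw -6.5 gap 43.0 F [-0.5  0.4 -1.7] gf 41.0
shift/40 [-0.36  5.27  0.02] turn/6deg [ 0.01 -0.    0.01]
```

>>> drive_tool(steps="-0.05 0.5 0 0 0 0 -1;-0.05 0.75 0 0 0 0 -1;-0.05 0.75 0 0 0 0 -1;-0.05 0.75 0 0 0 0 -1;-0.05 0.75 0 0 0 0 -1;-0.05 0.75 0 0 0 0 -1;-0.05 0.6 0 0 0 0 -1;0 0.42 0 0 0 0 -1;0 0 0 0 0 0 -1;0 0 0.5 0 0 0 -1;0 0 0.5 0 0 0 -1;0 0 0 0 0 0 -1")

```text
time: 10.52
tcp_pos: [0.6516, 0.1098, 0.0636]
ee_rot: [[0.113, 0.994, -0.009], [0.994, -0.113, -0.002], [-0.003, -0.009, -1.0]]
contact_force: [-1.0, -0.1, -1.4]
finger_gap: 0.0432
gripper_force: 41.2
```

>>> drive_tool(steps="0 0 0 0 0 0 -1;0 0 0 0 0 0 -1")

```text
time: 10.68
tcp_pos: [0.6544, 0.1102, 0.069]
ee_rot: [[0.113, 0.994, -0.002], [0.994, -0.113, -0.001], [-0.001, -0.002, -1.0]]
contact_force: [-0.4, 0.1, -0.4]
finger_gap: 0.043
gripper_force: 41.2
```

```bash
python3 go.py 656 110.5 37 -6.5
```

```text
t 10.68 p [654.4 110.2  69. ] yaw -6.5 gap 43.0 F [-0.4  0.1 -0.4] gf 41.2
shift/40 [0.01 0.04 0.8 ] turn/6deg [-0.02  0.01  0.01]
```

>>> drive_tool(steps="0 0.04 0.3 0 0 0 -1;0 0 0.25 0 0 0 -1;0 0 0.15 0 0 0 -1;0 0 0.06 0 0 0 -1;0 0 0 0 0 0 -1;0 0 0 0 0 0 -1")

```text
time: 11.18
tcp_pos: [0.6561, 0.1099, 0.0378]
ee_rot: [[0.113, 0.994, -0.002], [0.994, -0.113, -0.001], [-0.001, -0.002, -1.0]]
contact_force: [0.2, -1.0, -0.6]
finger_gap: 0.0429
gripper_force: 41.3
```

```bash
python3 go.py 656 110.5 36.5 -6.5
```

```text
t 11.18 p [656.1 109.9  37.8] yaw -6.5 gap 42.9 F [ 0.2 -1.  -0.6] gf 41.3
shift/40 [ 0.02 -0.    0.03] turn/6deg [-0.02  0.01  0.  ]
```

>>> drive_tool(steps="0 0 0.04 0 0 0 -1;0 0 0 0 0 0 -1;0 0 0 0 0 0 -0.2;0 0 0 0 0 0 0.3;0 0 0 0 0 0 1;0 0 0 0 0 0 1;0 0 0 0 0 0 1;0 0 -0.6 0 0 0 1;0 0 -0.9 0 0 0 1;0 0 -0.9 0 0 0 1;0 0 -0.9 0 0 0 1;0 0 0 0 0 0 1")

```text
time: 12.18
tcp_pos: [0.659, 0.1104, 0.176]
ee_rot: [[0.113, 0.994, 0.007], [0.994, -0.113, 0.001], [0.002, 0.007, -1.0]]
contact_force: [1.4, 0.3, 0.4]
finger_gap: 0.0853
gripper_force: 0.0
```

```bash
python3 go.py 474 -11 130 -12.5
```

```text
t 12.18 p [659.  110.4 176. ] yaw -6.5 gap 85.3 F [1.4 0.3 0.4] gf 0.0
shift/40 [-3.54 -4.26  1.11] turn/6deg [ 0.07 -0.02  1.  ]
```

>>> drive_tool(steps="-0.3 -0.35 0 0.07 0 0 1;-0.6 -0.72 0.1 0 0 0 1;-0.6 -0.72 0.2 0 0 0 1;-0.6 -0.72 0.2 0 0 0 1;-0.6 -0.72 0.2 0 0 0 1;-0.6 -0.72 0.2 0 0 0 1;-0.24 -0.31 0.2 0 0 0 1;0 0 0 0 0 1 1;0 0 0 0 0 0 1;0 0 0 0 0 0 1")

```text
time: 13.02
tcp_pos: [0.4711, -0.0115, 0.1263]
ee_rot: [[0.214, 0.977, -0.009], [0.977, -0.214, 0.0], [-0.002, -0.008, -1.0]]
contact_force: [-0.2, 0.3, 0.2]
finger_gap: 0.0855
gripper_force: 0.0
```

```bash
cat > boxes.py <<'E'
from h import *
import sys
lo,hi=float(sys.argv[1]),float(sys.argv[2])
c=snap("wrist"); W=world(c); save(sys.argv[3],c["image"])
k=(W[...,2]>lo)&(W[...,2]<hi); n,l,st,_=cv2.connectedComponentsWithStats(cv2.morphologyEx(k.astype(np.uint8),cv2.MORPH_OPEN,np.ones((3,3))))
for i in range(1,n):
    if st[i,4]>800: p=W[l==i]*1000; print("wrist",st[i],np.round(p.mean(0),1),np.round(cv2.boxPoints(cv2.minAreaRect(p[:,:2].astype(np.float32))).mean(0),1),cv2.minAreaRect(p[:,:2].astype(np.float32))[1:])
c=snap("top"); W=world(c); k=(W[...,2]>.09)&(W[...,2]<.112)&(abs(W[...,0]-.656)<.05)&(abs(W[...,1]-.11)<.05); p=W[k]*1000
if len(p): print("bottle cap",len(p),p.mean(0))
E
python3 boxes.py .037 .055 pics/w3.png; python3 go.py 474 -11 20 -12.5
```

```text
wrist [  83   60   98  124 9307] [352.2  79.5  44.5] [349.8  78.1] ((84.54340362548828, 57.48259735107422), 80.13249969482422)
wrist [ 291  148   78  109 8020] [475.5  -7.7  44.7] [474.9 -10.7] ((84.30239868164062, 55.41741943359375), 77.95873260498047)
wrist [508 161  53  62 965] [620.  -26.3  45.8] [624.7 -27.9] ((52.07149887084961, 25.227745056152344), 50.21492385864258)
bottle cap 92 [654.62419704 108.50162356 100.57977138]
t 13.12 p [471.4 -11.2 126.2] yaw -12.3 gap 85.3 F [ 0.2 -0.4 -0.1] gf 0.0
shift/40 [0.02 0.09 2.65] turn/6deg [-0.08  0.02  0.03]
```

View pics/w3.png

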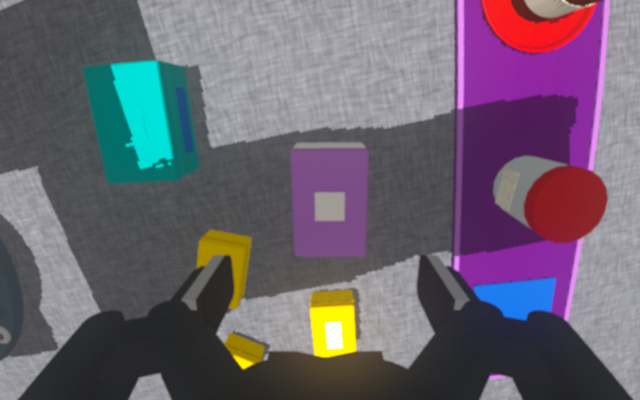

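The bottle stands at (655,109), 2 mm off the dish centre. The swab box at (330,200) measures (475,-11) with yaw -12°, as expected. Next I lower the tool and grip.

>>> drive_tool(steps="0.01 0.09 0.5 -0.07 0 0 1;0 0 0.7 0 0 0 1;0 0 0.7 0 0 0 1;0 0 0.7 0 0 0 1;0 0 0.15 0 0 0 1;0 0 0 0 0 0 1;0 0 0 0 0 0 1")

```text
time: 13.7
tcp_pos: [0.4745, -0.0118, 0.0168]
ee_rot: [[0.215, 0.977, -0.002], [0.977, -0.215, -0.002], [-0.002, -0.002, -1.0]]
contact_force: [-0.3, -0.4, 0.2]
finger_gap: 0.0856
gripper_force: 0.0
```

```bash
python3 go.py 475 -11 16 -12.2
```

```text
t 13.7 p [474.5 -11.8  16.8] yaw -12.4 gap 85.6 F [-0.3 -0.4  0.2] gf 0.0
shift/40 [0.02 0.01 0.02] turn/6deg [-0.02  0.02 -0.03]
```

>>> drive_tool(steps="0.02 0 0 0 0 0 0;0 0 0 0 0 0 -0.6;0 0 0 0 0 0 -1;0 0 0 0 0 0 -1;0 0 0 0 0 0 -1;0 0 0 0 0 0 -1;0 0 0 0 0 0 -1;0 0 0 0 0 0 -1;0 0 0 0 0 0 -1", grip_force=45)

```text
time: 14.45
tcp_pos: [0.4751, -0.0112, 0.0173]
ee_rot: [[0.216, 0.976, 0.0], [0.976, -0.216, -0.001], [-0.001, 0.0, -1.0]]
contact_force: [-2.7, 0.6, 10.3]
finger_gap: 0.0554
gripper_force: 46.3
```

>>> drive_tool(steps="0 0 -0.5 0 0 0 -1;0 0 -0.8 0 0 0 -1;0 0 -0.8 0 0 0 -1;0 0 -0.6 0 0 0 -1;0 0 0 0 0 -0.95 -1;0 0 0 0 0 0 -1")

```text
time: 14.95
tcp_pos: [0.4755, -0.0111, 0.1259]
ee_rot: [[0.113, 0.994, 0.001], [0.994, -0.113, -0.002], [-0.001, 0.002, -1.0]]
contact_force: [0.0, 0.8, -3.6]
finger_gap: 0.0547
gripper_force: 50.2
```

```bash
python3 go.py 622 -188 110 -6.5
```

```text
t 14.95 p [475.5 -11.1 125.9] yaw -6.5 gap 54.7 F [ 0.   0.8 -3.6] gf 50.2
shift/40 [-3.98  4.14  0.41] turn/6deg [0.02 0.01 0.  ]
```

>>> drive_tool(steps="-0.35 0.35 0 0 0 0 -1;-0.65 0.67 0 0 0 0 -1;-0.65 0.67 0 0 0 0 -1;-0.65 0.67 0 0 0 0 -1;-0.65 0.67 0 0 0 0 -1;-0.65 0.67 0 0 0 0 -1;-0.38 0.44 0 0 0 0 -1;0 0 0.2 0 0 0 -1;0 0 0.5 0 0 0 -1;0 0 0.5 0 0 0 -1;0 0 0 0 0 0 -1;0 0 0 0 0 0 -1")

```text
time: 15.95
tcp_pos: [0.6187, -0.1882, 0.0748]
ee_rot: [[0.119, 0.993, -0.005], [0.993, -0.119, -0.001], [-0.001, -0.005, -1.0]]
contact_force: [0.1, 0.3, -2.5]
finger_gap: 0.0552
gripper_force: 49.9
```

```bash
python3 go.py 622 -188 27.5 -6.5
```

```text
t 15.95 p [ 618.7 -188.2   74.8] yaw -6.9 gap 55.2 F [ 0.1  0.3 -2.5] gf 49.9
shift/40 [0.02 0.09 1.18] turn/6deg [-0.05  0.01 -0.06]
```

>>> drive_tool(steps="0 0.06 0.3 0 0 0 -1;0 0 0.3 0 0 0 -1;0 0 0.3 0 0 0 -1;0 0 0.18 0 0 0 -1;0 0 0 0 0 0 -1;0 0 0 0 0 0 -1;0 0 0 0 0 0 -1")

```text
time: 16.53
tcp_pos: [0.6228, -0.1892, 0.0336]
ee_rot: [[0.118, 0.993, -0.001], [0.993, -0.118, -0.002], [-0.002, -0.001, -1.0]]
contact_force: [-0.8, -0.9, -1.1]
finger_gap: 0.0554
gripper_force: 50.1
```

```bash
python3 go.py 622 -188 27.5 -6.5
```

```text
t 16.53 p [ 622.8 -189.2   33.6] yaw -6.8 gap 55.4 F [-0.8 -0.9 -1.1] gf 50.1
shift/40 [ 0.03 -0.02  0.15] turn/6deg [-0.01  0.02 -0.05]
```

>>> drive_tool(steps="0.03 -0.02 0.08 0 0 0 -1;0 0 0.06 0 0 0 -1;0 0 0 0 0 0 -1;0 0 0 0 0 0 -0.2;0 0 0 0 0 0 0.4;0 0 0 0 0 0 1;0 0 0 0 0 0 1;0 0 0 0 0 0 1;0 0 -0.6 0 0 0 1;0 0 -0.9 0 0 0 1;0 0 -0.9 0 0 0 1;0 0 0 0 0 0 1")

```text
time: 17.53
tcp_pos: [0.6246, -0.1885, 0.1304]
ee_rot: [[0.118, 0.993, 0.006], [0.993, -0.118, -0.004], [-0.003, 0.007, -1.0]]
contact_force: [1.8, -0.5, 0.8]
finger_gap: 0.0851
gripper_force: 0.0
```

```bash
python3 go.py 450 -139 110 -7.6
```

```text
t 17.53 p [ 624.6 -188.5  130.4] yaw -6.8 gap 85.1 F [ 1.8 -0.5  0.8] gf 0.0
shift/40 [ 0.72 -4.48  0.48] turn/6deg [0.07 0.03 0.14]
```

>>> drive_tool(steps="0.1 -0.4 0 0.07 0.02 0.1 1;0.12 -0.75 0 0 0 0 1;0.12 -0.75 0 0 0 0 1;0.12 -0.75 0 0 0 0 1;0.12 -0.75 0 0 0 0 1;0.1 -0.7 0.2 0 0 0 1;0.04 -0.38 0.28 0 0 0 1;0 0 0 0 0 0 1;0 0 0 0 0 0 1;0 0 0 0 0 0 1")

```text
time: 18.37
tcp_pos: [0.4485, -0.1366, 0.106]
ee_rot: [[0.128, 0.992, -0.008], [0.992, -0.128, 0.001], [0.0, -0.008, -1.0]]
contact_force: [0.3, -0.1, -0.1]
finger_gap: 0.0854
gripper_force: 0.0
```

```bash
python3 boxes.py .02 .036 pics/w4.png; python3 go.py 450 -139 6 -7.6
python3 - <<'E'
from h import *
c=snap("top"); W=world(c); k=(W[...,2]>.045)&(W[...,2]<.065)&(abs(W[...,0]-.622)<.06)&(abs(W[...,1]+.188)<.07); p=W[k]*1000
if len(p): print("swab",len(p),p.mean(0),cv2.minAreaRect(p[:,:2].astype(np.float32)))
E
```

```text
wrist [ 542    2   35   76 1089] [615.2 -40.4  28.1] [616.6 -42.9] ((18.56165885925293, 50.228050231933594), 16.751230239868164)
wrist [ 157   65   74  102 5410] [367.4 -58.5  27.5] [365.7 -59.4] ((62.58831024169922, 40.769447326660156), 66.3445816040039)
wrist [ 303  169   54   82 4250] [ 451.7 -137.4   27.6] [ 451.7 -139.5] ((62.20386505126953, 38.88062286376953), 81.73890686035156)
wrist [ 507  190   88  105 1623] [ 601.4 -173.9   28.4] [ 604.4 -173. ] ((98.62329864501953, 45.42176818847656), 50.431453704833984)
wrist [ 158  225   76   69 2233] [ 339.8 -162.6   27.3] [ 338.7 -172.9] ((63.2935676574707, 39.657257080078125), 50.011409759521484)
bottle cap 91 [654.74540438 108.52710909 100.62226334]
t 18.47 p [ 448.7 -136.6  105.8] yaw -7.4 gap 85.6 F [ 0.3 -0.5  0.4] gf 0.0
shift/40 [-0.06  0.06  2.5 ] turn/6deg [-0.08 -0.    0.04]
```

View pics/w4.png

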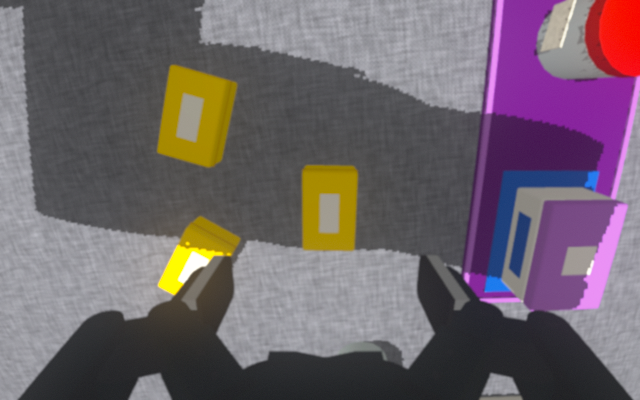

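The target lancet box at (330,208) measures (451,-139), yaw about -8°. The swab box sits on the blue pad at (575,255). Next I lower the tool and grip.

>>> drive_tool(steps="-0.06 0.06 0.5 -0.07 0 0 1;0 0 0.7 0 0 0 1;0 0 0.7 0 0 0 1;0 0 0.5 0 0 0 1;0 0 0 0 0 0 1;0 0 0 0 0 0 1;0 0 0 0 0 0 1")

```text
time: 19.1
tcp_pos: [0.4502, -0.1392, 0.0105]
ee_rot: [[0.128, 0.992, -0.001], [0.992, -0.128, 0.0], [0.0, -0.001, -1.0]]
contact_force: [0.0, -1.0, 0.0]
finger_gap: 0.0851
gripper_force: 0.0
```

```bash
python3 go.py 451 -139.3 7 -8
```

```text
t 19.1 p [ 450.2 -139.2   10.5] yaw -7.4 gap 85.1 F [ 0. -1.  0.] gf 0.0
shift/40 [-0.    0.02  0.09] turn/6deg [-0.01 -0.    0.11]
```

>>> drive_tool(steps="0 0.02 0.06 0 0 0.1 0;0 0 0 0 0 0 -0.6;0 0 0 0 0 0 -1;0 0 0 0 0 0 -1;0 0 0 0 0 0 -1;0 0 0 0 0 0 -1;0 0 0 0 0 0 -1;0 0 0 0 0 0 -1;0 0 0 0 0 0 -1;0 0 0 0 0 0 -1", grip_force=35)

```text
time: 19.93
tcp_pos: [0.4504, -0.1391, 0.0076]
ee_rot: [[0.139, 0.99, -0.001], [0.99, -0.139, 0.0], [0.0, -0.001, -1.0]]
contact_force: [-1.0, 0.0, 6.1]
finger_gap: 0.039
gripper_force: 35.2
```

>>> drive_tool(steps="0 0 -0.5 0 0 0 -1;0 0 -0.8 0 0 0 -1;0 0 -0.8 0 0 0 -1;0 0 -0.7 0 0 -0.25 -1;0 0 0 0 0 0 -1;0 0 0 0 0 0 -1")

```text
time: 20.43
tcp_pos: [0.4513, -0.1394, 0.1204]
ee_rot: [[0.113, 0.994, 0.001], [0.994, -0.113, -0.001], [-0.0, 0.001, -1.0]]
contact_force: [-0.5, -0.3, -1.1]
finger_gap: 0.0388
gripper_force: 36.1
```

```bash
python3 go.py 622 -188 110 -6.5
python3 - <<'E'
from h import *
for n in ("top","side","wrist"):
  c=snap(n); W=world(c); k=(W[...,2]>.048)&(W[...,2]<.064)&(abs(W[...,0]-.622)<.06)&(abs(W[...,1]+.188)<.07); p=W[k]*1000
  if len(p)>20: print(n,len(p),p.mean(0),cv2.minAreaRect(p[:,:2].astype(np.float32)))
E
```

```text
t 20.43 p [ 451.3 -139.4  120.4] yaw -6.5 gap 38.8 F [-0.5 -0.3 -1.1] gf 36.1
shift/40 [-0.73  4.38  0.27] turn/6deg [0.01 0.   0.  ]
side 290 [ 617.37780044 -183.69827608   54.66158543] ((619.2373657226562, -187.91015625), (88.71941375732422, 57.63238525390625), 82.79307556152344)
wrist 7690 [ 620.16701706 -183.73399874   54.45366478] ((622.5859985351562, -187.48110961914062), (84.76043701171875, 57.44594192504883), 83.34312438964844)
```

The swab box is at (622,-188), yaw -7°, which is centred on the pad. The lancet box is in the gripper, so I'll carry it there.

>>> drive_tool(steps="-0.1 0.4 0 0 0 0 -1;-0.12 0.75 0 0 0 0 -1;-0.12 0.75 0 0 0 0 -1;-0.12 0.75 0 0 0 0 -1;-0.12 0.75 0 0 0 0 -1;-0.1 0.65 0 0 0 0 -1;-0.05 0.35 0 0 0 0 -1;0 0 0.2 0 0 0 -1;0 0 0.4 0 0 0 -1;0 0 0.4 0 0 0 -1;0 0 0 0 0 0 -1;0 0 0 0 0 0 -1")

```text
time: 21.58
tcp_pos: [0.6202, -0.1874, 0.0772]
ee_rot: [[0.113, 0.994, -0.005], [0.994, -0.113, 0.001], [0.001, -0.005, -1.0]]
contact_force: [0.8, -0.2, -0.5]
finger_gap: 0.0391
gripper_force: 36.0
```

```bash
python3 go.py 622 -188 62.5 -6.5
```

```text
t 21.58 p [ 620.2 -187.4   77.2] yaw -6.5 gap 39.1 F [ 0.8 -0.2 -0.5] gf 36.0
shift/40 [-0.01  0.05  0.37] turn/6deg [-0.05 -0.01  0.  ]
```

>>> drive_tool(steps="0 0.04 0.1 -0.02 0 0 -1;0 0 0.12 0 0 0 -1;0 0 0.06 0 0 0 -1;0 0 0 0 0 0 -1;0 0 0 0 0 0 -1")

```text
time: 22.0
tcp_pos: [0.6233, -0.188, 0.0675]
ee_rot: [[0.113, 0.994, 0.0], [0.994, -0.113, 0.0], [0.0, -0.0, -1.0]]
contact_force: [0.0, -0.7, -0.5]
finger_gap: 0.0391
gripper_force: 36.0
```

```bash
python3 go.py 622 -188 62.5 -6.5
```

```text
t 22.0 p [ 623.3 -188.    67.5] yaw -6.5 gap 39.1 F [ 0.  -0.7 -0.5] gf 36.0
shift/40 [-0.   -0.03  0.13] turn/6deg [-0.   -0.    0.01]
```

>>> drive_tool(steps="0 -0.03 0.06 0 0 0 -1;0 0 0.06 0 0 0 -1;0 0 0 0 0 0 -1;0 0 0 0 0 0 -1")

```text
time: 22.33
tcp_pos: [0.6222, -0.1879, 0.0626]
ee_rot: [[0.113, 0.994, 0.0], [0.994, -0.113, 0.0], [0.0, 0.0, -1.0]]
contact_force: [0.4, 0.7, 0.6]
finger_gap: 0.0392
gripper_force: 36.2
```

>>> drive_tool(steps="0 0 0 0 0 0 -0.5;0 0 0 0 0 0 0.2;0 0 0 0 0 0 0.7;0 0 0 0 0 0 1;0 0 0 0 0 0 1;0 0 0 0 0 0 1;0 0 -0.5 0 0 0 1;0 0 -0.9 0 0 0 1;0 0 -0.9 0 0 0 1;0 -0.7 -0.3 0 0 0 1;0 -0.9 0 0 0 0 1;0 -0.9 0 0 0 0 1")

```text
time: 23.33
tcp_pos: [0.5225, -0.1767, 0.1673]
ee_rot: [[0.112, 0.994, 0.002], [0.994, -0.112, -0.001], [-0.0, 0.002, -1.0]]
contact_force: [-0.3, -1.0, -0.9]
finger_gap: 0.0856
gripper_force: 0.0
```

>>> drive_tool(steps="0 -0.9 0 0 0 0 1;0 -0.9 0 0 0 0 1;0 -0.9 0 0 0 0 1;0 -0.5 0 0 0 0 1;0 0 0 0 0 0 1;0 0 0 0 0 0 1;0 0 0 0 0 0 1")

```text
time: 23.92
tcp_pos: [0.3963, -0.1625, 0.1669]
ee_rot: [[0.113, 0.994, 0.001], [0.994, -0.113, -0.0], [0.0, 0.001, -1.0]]
contact_force: [-0.2, 0.1, 0.1]
finger_gap: 0.0852
gripper_force: 0.0
```

Run:
```python
from h import *
B=dict(bottle=(.656,.11,.094,.11),swab=(.622,-.188,.047,.063),lancet=(.622,-.188,.075,.092),cup=(.639,-.039,.06,.075),white=(.461,-.307,.05,.07))
for n in ("top","side","wrist"):
  c=snap(n); W=world(c)
  if n!="wrist": save("pics/f_%s.png"%n,c["image"],1.25)
  for b,(x,y,lo,hi) in B.items():
    k=(W[...,2]>lo)&(W[...,2]<hi)&(abs(W[...,0]-x)<.06)&(abs(W[...,1]-y)<.06); p=W[k]*1000
    if len(p)>20: r=cv2.minAreaRect(p[:,:2].astype(np.float32));print(n,b,len(p),np.round(p.mean(0)),np.round(r[0]),np.round(r[1]),round(r[2],1))
s=observe();print(s["time"],s["tcp_pos"])
```

```text
top bottle 85 [655. 109. 102.] [656. 109.] [25. 26.] 86.5
top swab 180 [ 613. -168.   55.] [ 621. -187.] [83. 55.] 83.3
top lancet 317 [ 621. -187.   84.] [ 622. -188.] [62. 42.] 84.2
top cup 289 [637. -39.  69.] [637. -40.] [53. 54.] 59.3
side bottle 79 [653. 111. 100.] [654. 109.] [27. 28.] 68.7
side swab 187 [ 611. -171.   55.] [ 618. -190.] [89. 56.] 82.6
side lancet 173 [ 618. -185.   82.] [ 619. -189.] [66. 44.] 85.6
side cup 201 [633. -36.  67.] [635. -40.] [53. 59.] 24.0
side white 149 [ 460. -301.   58.] [ 461. -306.] [54. 56.] 36.1
wrist swab 2816 [ 608. -176.   55.] [ 622. -187.] [84. 57.] 83.2
wrist lancet 3797 [ 620. -186.   82.] [ 622. -188.] [62. 42.] 83.0
wrist cup 1888 [627. -49.  67.] [628. -50.] [35. 35.] 4.7
wrist white 2142 [ 459. -304.   59.] [ 459. -306.] [54. 49.] 55.0
24.0667 [ 0.39636864 -0.16234491  0.1664675 ]
```

View pics/f_top.png

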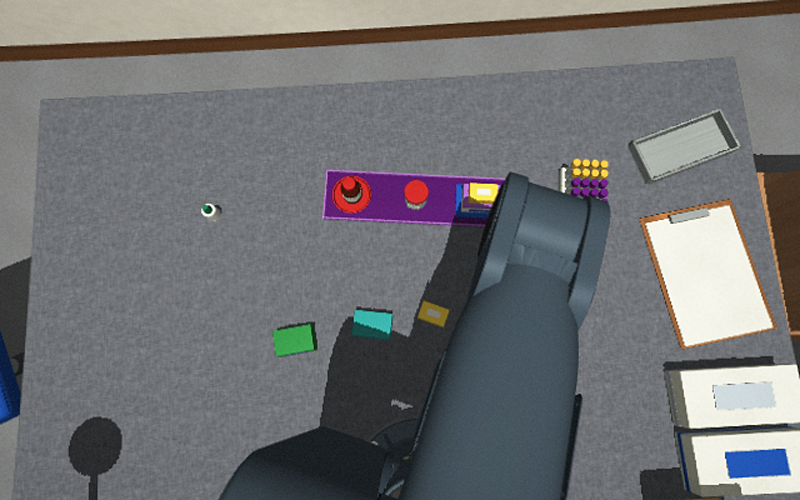

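View pics/f_side.png

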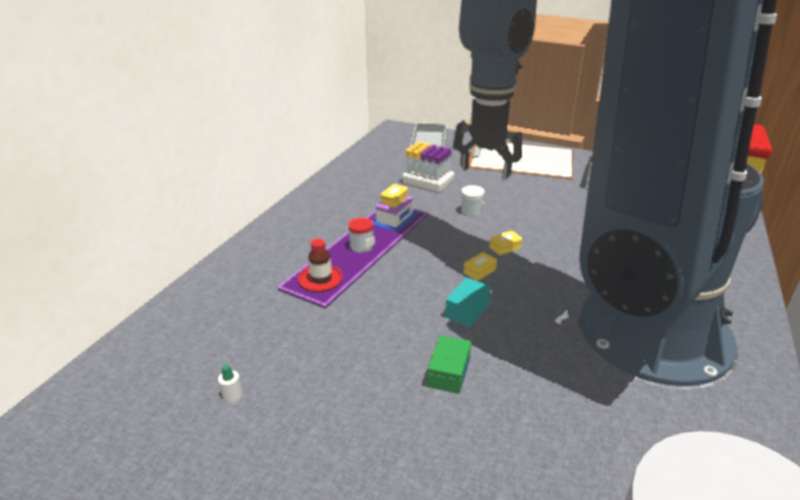

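The top view shows the bottle in the dish (350,192), the red-lidded cup midway (416,195) and the lancet box on the swab box on the pad (483,195). The side view shows all four upright and the gripper clear. Every placing measures within 3 mm of its target, and the bystanders haven't moved.

```bash
python3 -c "from workcell import *; print(sign_off())"
```

```text
the job is handed in; nothing more can be done
None
```

The job is handed in at about 24 s of the 112 s limit: the bottle, swab box, lancet box and red-lidded cup all measured within about 3 mm of their targets in the last pictures, and the white-lidded cup, rack and dropper did not move; the verdict itself was not shown.

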